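# Pack the sweet potato and click the lunchbox shut

## Task

Pack the lunchbox: lay the purple sweet potato in the large empty compartment beside the one with the lime, then swing the open lid over and press its free edge down past the orange spring clip until it clicks and the lid stays fully shut by itself. Leave the lime in its compartment and the pepper jar, garlic, mug and small bowl where they stand.

Things in the scene. Friction and masses are not known exactly. Their poses are not given: they have to be found in the camera images.
- lunchbox: Blue open lunchbox fixed to the table, 150 (x) x 180 (y) x 60 mm high (rim height), walls and floor 4 mm. Origin: centre of its underside; +x points to the hinge side, z up. A thin divider 40 mm high (top, above the table) at y = +32 mm parts the small compartment (y +34 to +86 mm, holds a lime) from the large empty one (y -86 to +30 mm, 142 mm long in x). The clip stands on its -x face, reaching to x = -100 mm.
- compartment (a point): Centre of the large compartment's floor: at (0, -28, 4) mm in the lunchbox's frame; same axes as the lunchbox.
- lid (a joint): Angle of the white lid about the hinge, rad: 0 fully shut, about 1.57 upright, 2.0 fully open (leaning away from the opening). It starts at 1.6 to 1.85. A stiff hinge (about 0.13 N m of friction) keeps it where it is left. Pushed down onto the clip it stops ajar at about 0.09 rad (edge about 13 mm above its shut height); pressing on with about 10 to 13 N at the free edge forces the clip aside and the lid snaps to 0, where the clip holds it. Less than that and it stays ajar.
- lid_hinge (a point): On the hinge axis at its middle: (75, 0, 62) mm in the lunchbox's frame. The axis runs along the lunchbox's y. The point turns with the lid.
- lid_edge (a point): Middle of the lid's free edge, on its outer face, 148 mm from the hinge: press here. The lid is a plate 157 mm long from the hinge, 180 mm wide and 7 mm thick, its outer face 5 mm outside the hinge axis (with a 2 mm raised panel, look only); shut, its top is 67 mm above the table. The point turns with the lid: its +x points from the free edge to the hinge, +z out of the outer face.
- clip (a joint): Bend of the orange spring clip, an upright tongue 44 mm wide with a small steel roller inside its top, on the lunchbox's -x face, its top 60 mm above the table, rad: 0 at rest; grows as it bends away from the box (about 0.07 as the lid's catch passes); back to 0 after the click.
- sweet_potato: Purple sweet potato lying on the table, 38 x 86 x 39 mm, 0.14 kg. Origin: centre of its underside; long axis its y, z up. Grip across x at mid height.
- lime: Green lime, 51 x 42 x 41 mm, loose in the small compartment; origin at its underside as built.
- pepper_jar: Pepper jar with dark cap, 44 x 44 x 96 mm; bystander, origin centre of underside.
- garlic: Garlic bulb, 58 x 59 x 59 mm; bystander, origin centre of underside.
- mug: Dark blue mug with handle, 92 x 133 x 119 mm; bystander, origin centre of underside.
- small_bowl: Small dark speckled bowl, 98 x 100 x 49 mm, behind the lunchbox; bystander, origin centre of underside.

How it is judged:
On the way, in this order (a step that is already met when the one before it is completed fails the run):
1. the sweet potato lies in the large compartment, the lid still open (x of sweet_potato in the frame of lunchbox between -0.068 and 0.068 m and y of sweet_potato in the frame of lunchbox between -0.085 and 0.03 m and height (world z) of sweet_potato between -0.01 and 0.05 m and value of joint lid above 0.3 rad and linear speed of sweet_potato below 0.05 m/s), for 0.2 s.
2. the lid is pressed down past the clip, fully shut (value of joint lid below 0.03 rad and value of joint clip below 0.04 rad), for 0.2 s.
At the end, for the whole second after the job is handed in: The lid is shut within 0.03 rad with the clip sprung back (within 0.04 rad) and holds by itself; the sweet potato lies at rest on the floor of the large compartment (origin inside it, at most 50 mm above the table); the lime is still in the small compartment (all of step 2 and velocity of joint lid below 0.05 rad/s and x of sweet_potato in the frame of lunchbox between -0.068 and 0.068 m and y of sweet_potato in the frame of lunchbox between -0.085 and 0.03 m and height (world z) of sweet_potato between -0.01 and 0.05 m and x of lime in the frame of lunchbox between -0.071 and 0.071 m and y of lime in the frame of lunchbox between 0.03 and 0.09 m and height (world z) of lime below 0.06 m and linear speed of sweet_potato below 0.03 m/s); the robot touches nothing.
It fails at once if the pepper jar is moved more than 30 mm or tipped more than 0.5 rad (distance of pepper_jar from where it was at the start of the episode above 0.03 m or angle between pepper_jar's own z axis and vertical above 0.5 rad).
It fails at once if the garlic is moved more than 30 mm or tipped more than 0.5 rad (distance of garlic from where it was at the start of the episode above 0.03 m or angle between garlic's own z axis and vertical above 0.5 rad).
It fails at once if the mug is moved more than 30 mm or tipped more than 0.5 rad (distance of mug from where it was at the start of the episode above 0.03 m or angle between mug's own z axis and vertical above 0.5 rad).
It fails at once if the small bowl is moved more than 30 mm or tipped more than 0.5 rad (distance of small_bowl from where it was at the start of the episode above 0.03 m or angle between small_bowl's own z axis and vertical above 0.5 rad).
It also fails if it takes over 59 s, if anything falls off the work surface, if the arm or the gripper's body presses on something with over 40 N, if the wrist force passes 120 N, or if a joint passes its speed limit or range.

## Robot

A 6-joint arm with a two-finger parallel gripper is mounted at the origin on a cart in front of the work surface, level with it; the furniture and walls round the work are solid. World frame = base frame: x ahead of the robot, y to its left, z up, the work surface at z = 0. Lengths are in m, angles in rad, forces in N, time in s.
With the tool pointing down it reaches from about 0.3 to 0.775 m from the base axis. Payload 14.6 kg.
Tool frame: the origin (TCP) lies midway between the tips of the shut fingers; the grasp point (between the pads) lies 19 mm behind it (ctrl.pinch_z is the distance from the TCP to the grasp point, in m); z points along the fingers, y is the line along which they close (so a half turn about z gives the same grasp; the last joint's range is limited). The gripper opens to 94 mm and grips with 3 to 60 N. Pads are 16 mm wide; open, the fingers measure 119 mm over their backs; the gripper's body (75 mm by 177 mm) begins 78 mm behind the grasp point.
Start: joints at [-0.067, 0.3, 1.521, -0, 1.321, -0.067], TCP at [0.55, -0, 0.205] pointing down, gripper open.
Joint ranges: [-3.03, 3.03], [-0.79, 2.21], [0.23, 2.52], [-1.04, 4.18], [0, 3.07], [-2.55, 2.55]. Speed limits (rad/s): [2.22, 2.22, 2.57, 3.14, 3.14, 3.14].

## Interface

Orientations are given as [roll, pitch, yaw] about the fixed x, y, z axes, in that order (R = Rz(yaw) Ry(pitch) Rx(roll)).
In Python, from station import ctrl gives the robot as it stands.
- The arm moves only by the tool jog_arm, never from a script. Its argument "motion" is a list of rows, each a list of 7 numbers: the shift along the tool's x, y, z in m, then the turn, a rotation vector about the tool's x, y, z in rad, then the opening, from -1 (shut) to 1 (fully open). In form: [[tx, ty, tz, rx, ry, rz, gripper], ...]. A call has 1 to 5 rows; each row shifts and turns the commanded pose from where the row before left it, along the tool's axes as they then stand; what a row does not reach is not made up. A row lasts 1/10 s, in which the tool goes at most 50 mm and 8.59 degrees, less where a joint would pass 70% of its speed; a pose out of reach is approached as far as the arm can. A call is refused whole if a number of a shift passes 0.05 or a number of a turn 0.15, either way. A call with a gripper value outside its range is refused whole. The fingers move at their own pace and stop on an object; "squeeze" is the grip in N (left out, the last holds). Time passes only in rows, so rows that do not move let the fingers close. It gives the time, the measured TCP pose, the force, the opening and the grip force at its end, in the units of the state.
- ctrl.get_obs(): the state, without advancing time (a new reading comes with each control period).
- ctrl.camera(name): name is "scene" or "side" or "wrist"; returns the picture (480x640x3 uint8, red, green, blue); there is no depth.
- ctrl.camera_model(name): a dict with "intrinsics" (3x3 intrinsics, pixels), "rvec" (rotation vector, rad) and "tvec" (3), from world to camera coordinates, as OpenCV has them. Camera axes: x right, y down, z forward; pixel columns grow to the right and rows downward; lengths in m; the calibration is good to about 2 mm. The wrist camera is an equidistant fisheye: a pixel r from the principal point sees the ray r / f radians off the axis. A picture is of the moment at which its call begins: read the wrist's pose just before it. camera_model takes no time and is no camera call; for the wrist camera it gives the pose at the moment of the call.
- ctrl.hand_in(): hands the job in; it is judged then, once.
The state is a dict: "time_s": time; "qpos": joint angles; "joint_vel": joint speeds; "tau": joint torques, N m; "ee_pos": TCP position; "eef_rot": TCP orientation; "force": force on the tool from outside, world axes, zero at the start; "moment": the same for the moment, N m; "grip_width": finger opening in m; "grip_force": force on a finger pad.
Only numpy, scipy, OpenCV 4.12 (cv2) and the standard library are available. Lean on these libraries where they do the work, as an engineer would, in place of code of your own. Each camera call takes 0.05 s, during which the arm holds its last target. There are 200 camera calls.

## Working session

There is one attempt and no reset: what is moved stays moved. The work goes in short steps, Python scripts to look and compute and a tool call to move; the robot and the scene stay as the last step left them, time stands still between calls to the robot, and variables do not carry over. Pictures are saved under pics/ and viewed, at most 10 in all, crops included, and the job is handed in when it is done.

Besides the shell and the picture viewer there is one more tool, called after "Request:" by a JSON object that holds its "api" and its "payload". jog_arm: Moves the arm, as the interface text tells. Its arguments: {"type":"object","properties":{"motion":{"type":"array"},"squeeze":{"type":"number"}},"required":["motion"]}

```bash
mkdir -p pics
python3 - <<'E'
from station import ctrl
import cv2
for n in("scene","side"):
    cv2.imwrite(f"pics/{n}0.png",ctrl.camera(n)[:,:,::-1])
    print(n,ctrl.camera_model(n))
print(ctrl.get_obs(),ctrl.pinch_z)
E
```

```text
scene {'intrinsics': array([[619.34356133,   0.        , 320.09271287],
       [  0.        , 619.34356133, 233.47814852],
       [  0.        ,   0.        ,   1.        ]]), 'rvec': array([ 0.94963286, -2.11814944,  1.3772695 ]), 'tvec': array([0.37284745, 0.28597693, 1.19274358])}
side {'intrinsics': array([[515.39895148,   0.        , 320.45169811],
       [  0.        , 515.39895148, 239.66487647],
       [  0.        ,   0.        ,   1.        ]]), 'rvec': array([ 1.97581751, -0.48804801,  0.33931321]), 'tvec': array([-0.579502  ,  0.14452859,  1.0607438 ])}
{'time_s': 0.1, 'qpos': array([-6.66036407e-02,  3.00416725e-01,  1.52150983e+00, -1.21554739e-05,
        1.32069296e+00, -6.65877631e-02]), 'joint_vel': array([-9.36777165e-04, -2.01850095e-03, -1.74649835e-03,  2.31150307e-04,
        4.23915412e-04,  6.35622372e-05]), 'tau': array([ 1.84928511e-03, -5.32644153e+01, -3.53284299e+01,  7.10431044e-02,
        2.34944851e-02, -7.30603051e-05]), 'ee_pos': array([5.49769363e-01, 7.25381046e-06, 2.04946295e-01]), 'eef_rot': array([-3.14056728e+00, -5.65781235e-05,  1.57078343e+00]), 'force': array([-0.36650978,  0.0787802 ,  0.06564015]), 'moment': array([0.02113916, 0.0618093 , 0.04635496]), 'grip_force': 0.0, 'grip_width': 0.09394634548459321} 0.0188
```

View pics/scene0.png

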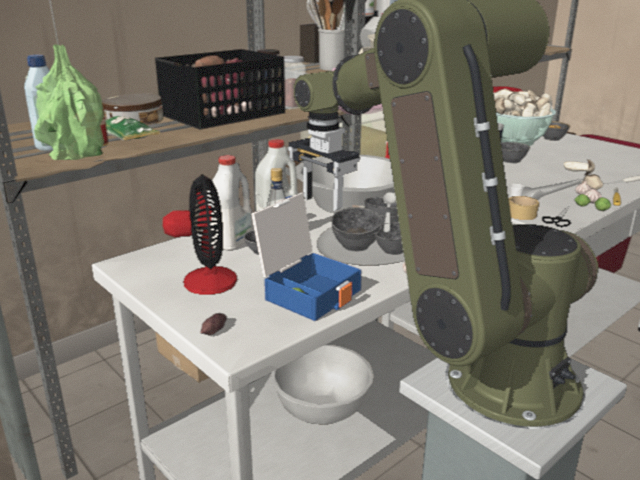

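View pics/side0.png

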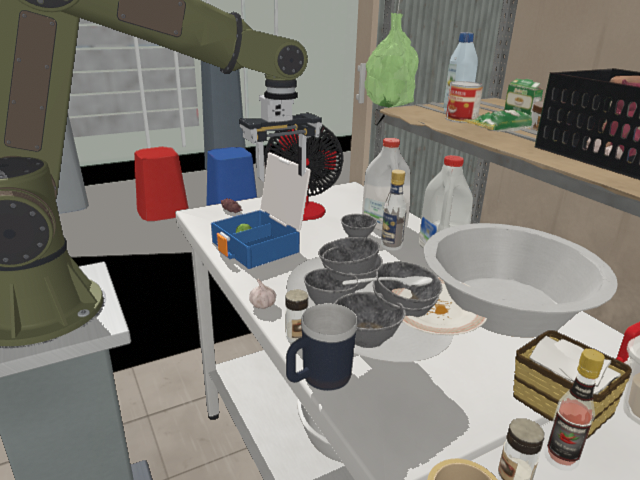

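The scene view shows the potato near (213,324) and the box around (313,285). The side view shows the potato near (232,206) and the box around (255,238). I'll enlarge both.

Run:
```python
import cv2,numpy as np
a=cv2.imread("pics/scene0.png")[185:345,190:370]; b=cv2.imread("pics/side0.png")[145:275,200:320]
cv2.imwrite("pics/c1.png",cv2.resize(a,None,fx=3.7,fy=3.7,interpolation=3))
cv2.imwrite("pics/c2.png",cv2.resize(b,None,fx=4.6,fy=4.6,interpolation=3))
```

```text
(no output)
```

View pics/c1.png

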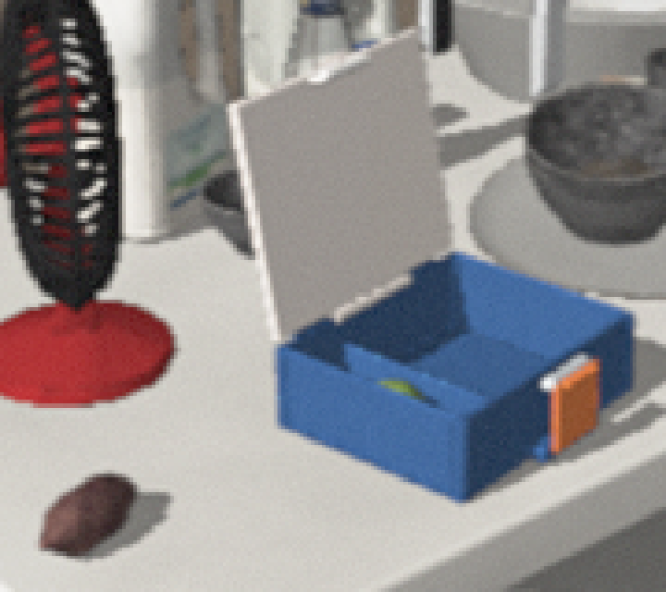

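View pics/c2.png

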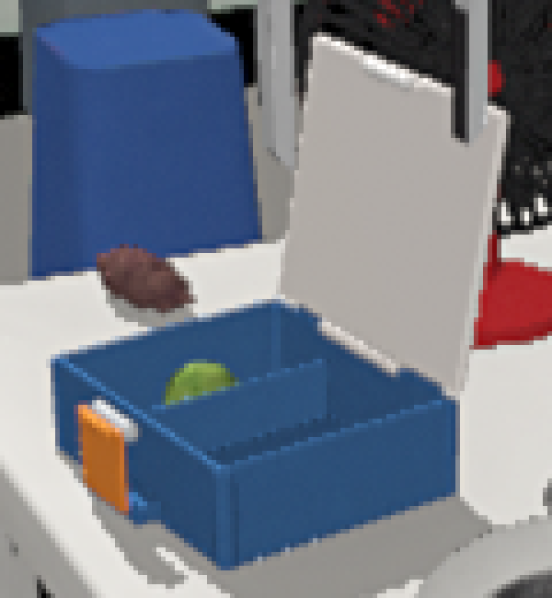

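In the scene crop the box rim corners are (465,418), (278,347), (633,318) and (455,255), and the potato runs from (42,548) to (133,480). In the side crop the rim corners are (55,362), (218,468), (460,402) and (280,300), and the potato runs from (98,258) to (190,295). I'll fit poses from these.

```bash
cat > h.py <<'E'
import numpy as np,cv2
from station import ctrl
from scipy.optimize import least_squares
M={n:ctrl.camera_model(n) for n in("scene","side")}
def proj(n,P):
    m=M[n]; return cv2.projectPoints(np.float64(P).reshape(-1,1,3),m["rvec"],m["tvec"],m["intrinsics"],None)[0][:,0]
S=lambda *p:np.array(p)/3.7+[190,185]-.4
D=lambda *p:np.array(p)/4.6+[200,145]-.4
def tri(a,b):
    f=lambda X:np.r_[proj("scene",X)[0]-a,proj("side",X)[0]-b]
    r=least_squares(f,[.6,.1,.02]);return r.x,abs(r.fun).max()
E
python3 - <<'E'
from h import *
c=dict(A=(-75,90),B=(75,90),C=(-75,-90),Dd=(75,-90))
sc=[("A",60,(465,418)),("A",0,(463,500)),("B",60,(278,347)),("B",0,(280,428)),("C",60,(633,318)),("Dd",60,(455,255))]
sd=[("A",60,(55,362)),("A",0,(58,455)),("C",60,(218,468)),("C",0,(222,567)),("Dd",60,(460,402)),("Dd",0,(458,495)),("B",60,(280,300))]
L=lambda l:np.array([[*c[k],z] for k,z,_ in l])/1e3
def T(p,q):
    cs,s=np.cos(p[3]),np.sin(p[3]);return q@np.array([[cs,s,0],[-s,cs,0],[0,0,1]])+p[:3]
a=np.array([S(*t[2]) for t in sc]);b=np.array([D(*t[2]) for t in sd])
r=least_squares(lambda p:np.r_[(proj("scene",T(p,L(sc)))-a).ravel(),(proj("side",T(p,L(sd)))-b).ravel()],[.6,.1,0,0],x_scale=.1)
print("box",r.x,abs(r.fun).max());p=r.x
print(r.fun.reshape(-1,2).round(1).tolist())
for nm,s,d in[("lidtip lime",(235,103),(318,35)),("lidtip other",(415,30),(508,112)),("pot cen",(88,515),(146,280)),("pot e1",(42,548),(98,258)),("pot e2",(133,480),(190,295)),("pot e1b",(42,548),(190,295))]:
    X,e=tri(S(*s),D(*d));q=X-p[:3];cs,sn=np.cos(p[3]),np.sin(p[3])
    print(nm,X.round(4),e.round(1),"box frame",np.round([cs*q[0]+sn*q[1],-sn*q[0]+cs*q[1],q[2]],4))
E
```

```text
box [0.5046044  0.0695076  0.00074151 0.17482596] 2.0079109744799553
[[-0.7, 0.6], [-0.2, 1.7], [-0.4, -0.5], [-0.2, -0.0], [0.5, -1.8], [-0.0, -1.8], [-0.7, -1.1], [0.2, -0.5], [0.4, 1.1], [0.5, 2.0], [-0.6, -0.3], [-0.3, 0.8], [-0.4, -0.4]]
lidtip lime [0.593  0.1739 0.2174] 0.2 box frame [0.1052 0.0875 0.2166]
lidtip other [0.6261 0.0024 0.2157] 0.8 box frame [ 0.108  -0.0872  0.2149]
pot cen [0.5349 0.3328 0.0171] 0.4 box frame [0.0757 0.254  0.0163]
pot e1 [0.517  0.3748 0.0209] 0.3 box frame [0.0654 0.2985 0.0202]
pot e2 [0.5494 0.2918 0.0183] 0.7 box frame [0.0828 0.2111 0.0175]
pot e1b [ 0.5666  0.3487 -0.011 ] 2.2 box frame [ 0.1096  0.2642 -0.0117]
```

Run:
```python
from h import *
def pl(px,z=0.):
    m=M["scene"];r=least_squares(lambda X:proj("scene",[X[0],X[1],z])[0]-px,[.6,.2]);return r.x.round(3)
print("fan head",tri(np.array([206,222.]),np.array([305,160.])))
print("base front/left/right",pl(S(75,403),.005),pl(S(0,340),.005),pl(S(175,345),.005))
```

```text
fan head (array([0.72409849, 0.219664  , 0.16568803]), np.float64(0.5880676453720639))
base front/left/right [0.67  0.256] [0.778 0.247] [0.693 0.161]
```

Request:
{"api": "jog_arm", "payload": {"motion": [[0, 0, -0.04, 0, 0, 0, 0.6], [0, 0, -0.03, 0, 0, 0, 0.6], [0.05, 0, 0, 0, 0, -0.1, 0.6], [0.05, 0, 0, 0, 0, -0.1, 0.6], [0.05, 0, 0, 0, 0, -0.1, 0.6]]}}

```text
time_s: 0.6
ee_pos: [0.5348, 0.1502, 0.2751]
eef_rot: [-3.141, -0.0, 1.874]
force: [1.1, 0.3, -0.5]
grip_width: 0.0752
grip_force: 0.0
```

Request:
{"api": "jog_arm", "payload": {"motion": [[0, 0, 0, 0, 0, -0.07, 0.6], [0.045, 0.02, 0, 0, 0, 0, 0.6], [0.045, 0.02, 0, 0, 0, 0, 0.6], [0.045, 0.02, 0.03, 0, 0, 0, 0.6], [0.036, 0.006, 0.05, 0, 0, 0, 0.6]]}}

```text
time_s: 1.1
ee_pos: [0.5364, 0.3215, 0.2095]
eef_rot: [3.138, -0.001, 1.942]
force: [1.2, -0.1, -0.1]
grip_width: 0.0749
grip_force: 0.0
```

Request:
{"api": "jog_arm", "payload": {"motion": [[0, 0, 0.045, 0, 0, 0, 0.6], [0, 0, 0.02, 0, 0, 0, 0.6], [0, 0, 0, 0, 0, 0, 0.6]]}}

```text
time_s: 1.4
ee_pos: [0.5344, 0.3181, 0.1404]
eef_rot: [-3.135, 0.001, 1.941]
force: [0.4, -0.6, 0.6]
grip_width: 0.0754
grip_force: 0.0
```

Run:
```python
from h import *
o=ctrl.get_obs();print(o["ee_pos"],o["eef_rot"])
cv2.imwrite("pics/w1.png",ctrl.camera("wrist")[:,:,::-1])
```

```text
[0.53440401 0.31812696 0.14043885] [-3.13535189e+00  7.20007130e-04  1.94116922e+00]
```

View pics/w1.png

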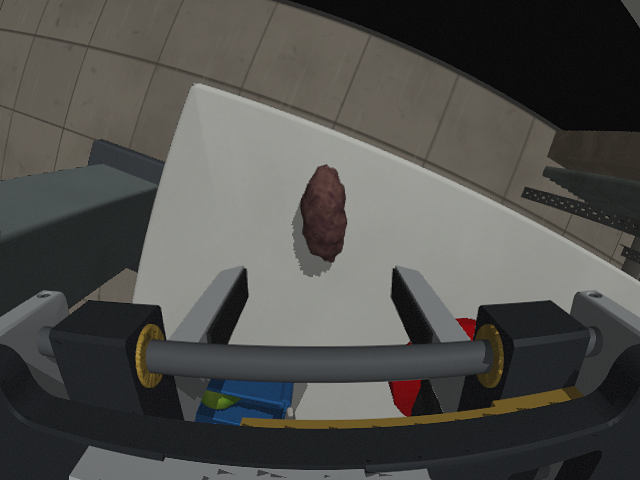

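The wrist view shows the potato centred at about (324,212), with tips at (325,166) and (330,261), well aligned between the fingers.

Run:
```python
from h import *
m=ctrl.camera_model("wrist");K=m["intrinsics"];R=cv2.Rodrigues(m["rvec"])[0];C=-R.T@m["tvec"]
def ray(u,v,z):
    x,y=(u-K[0,2])/K[0,0],(v-K[1,2])/K[1,1];r=np.hypot(x,y)
    d=R.T@np.array([x/r*np.sin(r),y/r*np.sin(r),np.cos(r)]);return C+d*(z-C[2])/d[2]
for p in((324,212),(325,166),(330,261),(302,212),(347,212)):print(p,ray(*p,.0195).round(4))
o=ctrl.get_obs();y=1.941;q=ray(324,212,.0195)-o["ee_pos"]
print("shift tool",q[0]*np.cos(y)+q[1]*np.sin(y),q[0]*np.sin(y)-q[1]*np.cos(y))
q=np.array([.534,.333,0])-o["ee_pos"]
print("shift by fixed cams",q[0]*np.cos(y)+q[1]*np.sin(y),q[0]*np.sin(y)-q[1]*np.cos(y),C)
```

```text
(324, 212) [0.5332 0.333  0.0195]
(325, 166) [0.5202 0.3687 0.0195]
(330, 261) [0.5535 0.2953 0.0195]
(302, 212) [0.5162 0.3264 0.0195]
(347, 212) [0.551  0.3399 0.0195]
shift tool 0.014360850451926989 0.003180359716285261
shift by fixed cams 0.014089095738063948 0.0039148946405299515 [0.51045041 0.38295391 0.3220818 ]
```

Request:
{"api": "jog_arm", "payload": {"motion": [[0.014, 0.0035, 0, 0, 0, -0.04, 0.6], [0, 0, 0.04, 0, 0, 0, 0.6], [0, 0, 0.035, 0, 0, 0, 0.6], [0, 0, 0.03, 0, 0, 0, 0.6], [0, 0, 0, 0, 0, 0, 0.6]], "squeeze": 20}}

```text
time_s: 1.95
ee_pos: [0.5329, 0.3331, 0.0369]
eef_rot: [-3.138, 0.0, 1.982]
force: [0.0, -0.2, 0.2]
grip_width: 0.0754
grip_force: 0.0
```

Request:
{"api": "jog_arm", "payload": {"motion": [[0, 0, 0.016, 0, 0, 0, 0.6], [0, 0, 0.014, 0, 0, 0, 0.6], [0, 0, 0, 0, 0, 0, 0.6], [0, 0, 0, 0, 0, 0, -0.5], [0, 0, 0, 0, 0, 0, -0.5]]}}

```text
time_s: 2.45
ee_pos: [0.5345, 0.3332, 0.01]
eef_rot: [3.14, -0.0, 1.981]
force: [1.3, 0.2, 1.4]
grip_width: 0.0627
grip_force: 0.0
```

Request:
{"api": "jog_arm", "payload": {"motion": [[0, 0, 0, 0, 0, 0, -0.5], [0, 0, 0, 0, 0, 0, -0.5], [0, 0, 0, 0, 0, 0, -0.5], [0, 0, 0, 0, 0, 0, -0.5]]}}

```text
time_s: 2.85
ee_pos: [0.5341, 0.333, 0.0093]
eef_rot: [3.142, -0.0, 1.981]
force: [-1.7, -0.0, 2.0]
grip_width: 0.0368
grip_force: 20.0
```

Request:
{"api": "jog_arm", "payload": {"motion": [[0, 0, -0.03, 0, 0, 0, -0.5], [0, 0, -0.04, 0, 0, 0, -0.5], [0, 0, -0.04, 0, 0, 0.1, -0.5], [0, 0, -0.04, 0, 0, 0.1, -0.5], [0, -0.03, 0, 0, 0, 0.03, -0.5]]}}

```text
time_s: 3.35
ee_pos: [0.5079, 0.3277, 0.1647]
eef_rot: [3.132, -0.003, 1.746]
force: [0.5, 0.5, -1.5]
grip_width: 0.037
grip_force: 20.0
```

Request:
{"api": "jog_arm", "payload": {"motion": [[-0.01, -0.035, 0, 0, 0, 0, -0.5], [-0.02, -0.03, 0, 0, 0, 0, -0.5], [-0.04, 0, 0, 0, 0, 0, -0.5], [-0.04, 0, 0, 0, 0, 0, -0.5], [-0.04, 0, 0, 0, 0, 0, -0.5]]}}

```text
time_s: 3.85
ee_pos: [0.4675, 0.1662, 0.1592]
eef_rot: [3.141, 0.0, 1.752]
force: [0.9, -0.7, -1.7]
grip_width: 0.0365
grip_force: 20.0
```

Request:
{"api": "jog_arm", "payload": {"motion": [[-0.04, 0, 0, 0, 0, 0, -0.5], [-0.04, 0, 0, 0, 0, 0, -0.5], [-0.03, 0, 0, 0, 0, 0, -0.5], [0, 0, 0, 0, 0, 0, -0.5]]}}

```text
time_s: 4.25
ee_pos: [0.4877, 0.0565, 0.159]
eef_rot: [-3.142, 0.0, 1.748]
force: [-0.1, 0.7, -2.1]
grip_width: 0.0364
grip_force: 20.0
```

Request:
{"api": "jog_arm", "payload": {"motion": [[-0.018, -0.006, 0, 0, 0, 0, -0.5], [0, 0, 0.03, 0, 0, 0, -0.5], [0, 0, 0.015, 0, 0, 0, -0.5], [0, 0, 0, 0, 0, 0, -0.5]]}}

```text
time_s: 4.65
ee_pos: [0.4835, 0.0409, 0.1123]
eef_rot: [-3.138, -0.001, 1.751]
force: [-0.7, 0.4, -0.5]
grip_width: 0.0367
grip_force: 20.0
```

Run:
```python
from h import *
a=ctrl.camera("scene")[185:345,190:370,::-1];b=ctrl.camera("side")[145:275,200:320,::-1]
w=ctrl.camera("wrist")[:,:,::-1]
f=lambda i:cv2.resize(i,(400,int(i.shape[0]*400/i.shape[1])),interpolation=3)[:300]
top=np.hstack([f(w),f(b[:100])[:300] if 0 else cv2.resize(b,(400,300),interpolation=3)])
bot=np.hstack([cv2.resize(a,(400,300),interpolation=3),np.zeros((300,400,3),np.uint8)])
cv2.imwrite("pics/m1.png",np.vstack([top,bot]))
```

```text
(no output)
```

View pics/m1.png

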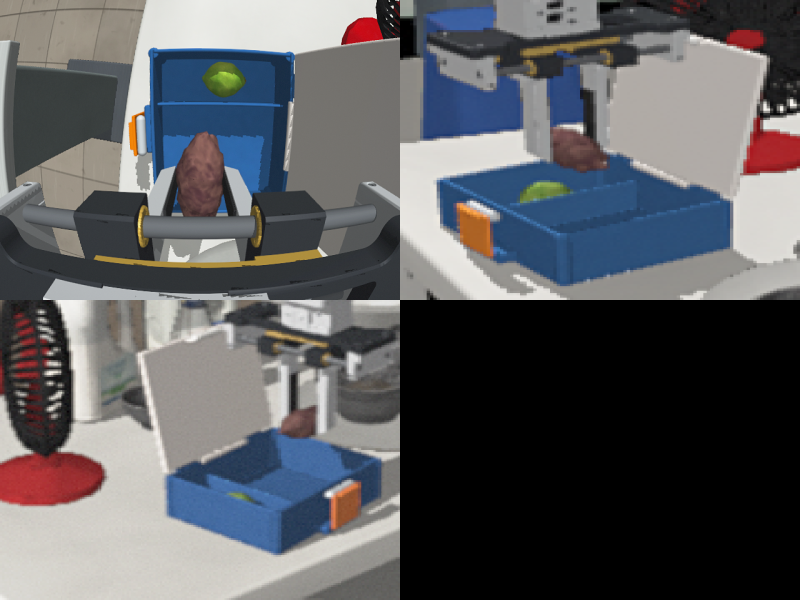

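The potato is held square over the large compartment, with the lime and lid clear of it. Now lowering it.

Request:
{"api": "jog_arm", "payload": {"motion": [[0, 0, 0.03, 0, 0, 0, -0.5], [0, 0, 0.03, 0, 0, 0, -0.5], [0, 0, 0.015, 0, 0, 0, -0.5], [0, 0, 0.01, 0, 0, 0, -0.5], [0, 0, 0, 0, 0, 0, -0.5]]}}

```text
time_s: 5.3
ee_pos: [0.4846, 0.0406, 0.0289]
eef_rot: [-3.141, -0.0, 1.751]
force: [-0.0, 0.4, -0.8]
grip_width: 0.0367
grip_force: 20.0
```

Request:
{"api": "jog_arm", "payload": {"motion": [[0, 0, 0.008, 0, 0, 0, -0.5], [0, 0, 0.003, 0, 0, 0, -0.5], [0, 0, 0, 0, 0, 0, -0.5]]}}

```text
time_s: 5.6
ee_pos: [0.4847, 0.0405, 0.0181]
eef_rot: [3.142, 0.0, 1.751]
force: [0.3, -0.2, -1.5]
grip_width: 0.0366
grip_force: 20.0
```

Request:
{"api": "jog_arm", "payload": {"motion": [[0, 0, 0.003, 0, 0, 0, -0.5], [0, 0, 0.001, 0, 0, 0, -0.5], [0, 0, 0, 0, 0, 0, 0.1], [0, 0, 0, 0, 0, 0, 0.1], [0, 0, 0, 0, 0, 0, 0.1]]}}

```text
time_s: 6.1
ee_pos: [0.4848, 0.0405, 0.0142]
eef_rot: [3.141, 0.0, 1.751]
force: [-0.5, 0.2, 0.2]
grip_width: 0.0513
grip_force: 0.0
```

Request:
{"api": "jog_arm", "payload": {"motion": [[0, 0, 0, 0, 0, 0, 0.1], [0, 0, -0.03, 0, 0, 0, 0.1], [0, 0, -0.04, 0, 0, 0, 0.1], [0, 0, -0.04, 0, 0, 0, 0.1], [0, 0, -0.02, 0, 0, 0, 0.1]]}}

```text
time_s: 6.6
ee_pos: [0.4855, 0.0405, 0.1474]
eef_rot: [3.138, 0.001, 1.751]
force: [-0.6, 0.1, -0.7]
grip_width: 0.0518
grip_force: 0.0
```

Run:
```python
from h import *
cv2.imwrite("pics/w2.png",ctrl.camera("wrist")[:,:,::-1])
```

```text
(no output)
```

View pics/w2.png

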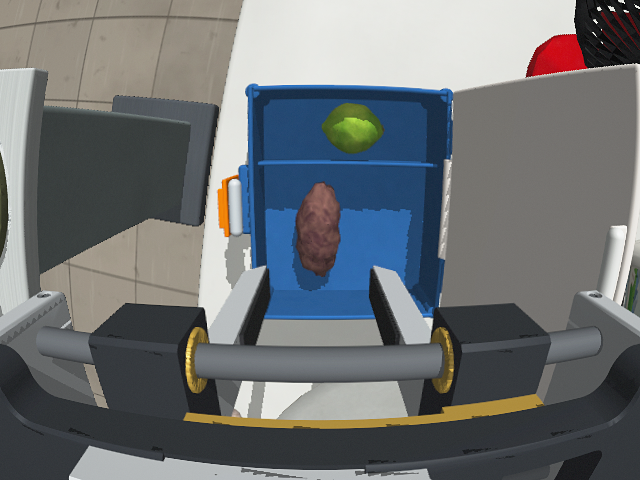

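The potato lies in the large compartment at about (318,228) and the lime is still in the small one. Next I'll check what stands behind the lid before reaching round it.

Run:
```python
from h import *
p=[0.5046,0.0695,.0007,.1748]
for n,s,d in[("jug1",(228,160),(391,143)),("jug2",(276,145),(454,160)),("bottle",(277,174),(398,176)),("bowl",S(228,185),(357,218))]:
    X,e=tri(np.array(s,float),np.array(d,float));q=X-p[:3];c,sn=np.cos(p[3]),np.sin(p[3])
    print(n,X.round(3),e.round(1),"box",np.round([c*q[0]+sn*q[1],-sn*q[0]+c*q[1]],3))
P=lambda x,y:(round(p[0]+x*np.cos(p[3])-y*np.sin(p[3]),4),round(p[1]+x*np.sin(p[3])+y*np.cos(p[3]),4))
for x in(.145,.13,.09,.05,0,-.05,-.073):print(x,P(x,0))
```

```text
jug1 [0.889 0.039 0.243] 0.2 box [ 0.374 -0.097]
jug2 [ 0.933 -0.158  0.243] 1.6 box [ 0.382 -0.299]
bottle [ 0.83  -0.08   0.195] 0.9 box [ 0.294 -0.204]
bowl [0.796 0.037 0.048] 1.5 box [ 0.281 -0.083]
0.145 (np.float64(0.6474), np.float64(0.0947))
0.13 (np.float64(0.6326), np.float64(0.0921))
0.09 (np.float64(0.5932), np.float64(0.0852))
0.05 (np.float64(0.5538), np.float64(0.0782))
0 (np.float64(0.5046), np.float64(0.0695))
-0.05 (np.float64(0.4554), np.float64(0.0608))
-0.073 (np.float64(0.4327), np.float64(0.0568))
```

Request:
{"api": "jog_arm", "payload": {"motion": [[0, 0, -0.04, 0, 0, 0, -0.5], [0, 0, -0.04, 0, 0, 0, -1], [0, 0, -0.04, 0, 0, 0, -1], [0, 0, 0, 0, 0, 0, -1]]}}

```text
time_s: 7.05
ee_pos: [0.4861, 0.0405, 0.2685]
eef_rot: [3.134, 0.001, 1.751]
force: [0.9, 0.1, -0.0]
grip_width: 0.0228
grip_force: 0.0
```

Request:
{"api": "jog_arm", "payload": {"motion": [[0.006, 0.042, 0, 0, 0, 0, -1], [0.006, 0.042, 0, 0, 0, 0, -1], [0.006, 0.042, 0, 0, 0, 0, -1], [0.006, 0.042, 0, 0, 0, 0, -1], [0, 0, 0, 0, 0, 0, -1]]}}

```text
time_s: 7.55
ee_pos: [0.6481, 0.0953, 0.2588]
eef_rot: [-3.136, -0.001, 1.752]
force: [-0.9, 0.3, -0.7]
grip_width: 0.0008
grip_force: 0.0
```

Request:
{"api": "jog_arm", "payload": {"motion": [[0, 0, 0, 0, 0, 0, -1]]}}

```text
time_s: 7.65
ee_pos: [0.6455, 0.0943, 0.2615]
eef_rot: [-3.138, -0.0, 1.751]
force: [0.2, -0.4, 0.1]
grip_width: 0.0006
grip_force: 0.0
```

Request:
{"api": "jog_arm", "payload": {"motion": [[0, 0, 0.04, 0, 0, 0, -1], [0, 0, 0.0345, 0, 0, 0, -1], [0, -0.015, 0, 0, 0, 0, -1], [0, -0.015, 0, 0, 0, 0, -1], [0, -0.015, 0, 0, 0, 0, -1]]}}

```text
time_s: 8.15
ee_pos: [0.5998, 0.0856, 0.1899]
eef_rot: [3.141, 0.0, 1.75]
force: [1.5, -0.0, 0.7]
grip_width: 0.0004
grip_force: 0.5
```

Request:
{"api": "jog_arm", "payload": {"motion": [[0, -0.01, 0, 0, 0, 0, -1], [0, -0.014, 0.001, 0, 0, 0, -1], [0, -0.014, 0.002, 0, 0, 0, -1], [0, -0.015, 0.005, 0, 0, 0, -1], [0, -0.015, 0.006, 0, 0, 0, -1]]}}

```text
time_s: 8.65
ee_pos: [0.5329, 0.0735, 0.1761]
eef_rot: [3.14, 0.0, 1.75]
force: [1.6, 0.4, 0.1]
grip_width: 0.0003
grip_force: 0.4
```

Request:
{"api": "jog_arm", "payload": {"motion": [[0, -0.014, 0.009, 0, 0, 0, -1], [0, -0.013, 0.01, 0, 0, 0, -1], [0, -0.011, 0.012, 0, 0, 0, -1], [0, -0.01, 0.013, 0, 0, 0, -1], [0, 0, 0, 0, 0, 0, -1]]}}

```text
time_s: 9.15
ee_pos: [0.485, 0.0649, 0.1309]
eef_rot: [-3.14, -0.0, 1.75]
force: [-0.2, -0.1, 0.9]
grip_width: 0.0006
grip_force: 0.0
```

Request:
{"api": "jog_arm", "payload": {"motion": [[0, -0.009, 0.015, 0, 0, 0, -1], [0, -0.008, 0.014, 0, 0, 0, -1], [0, -0.008, 0.006, 0, 0, 0, -1], [0, -0.008, 0.005, 0, 0, 0, -1], [0, 0, 0, 0, 0, 0, -1]]}}

```text
time_s: 9.65
ee_pos: [0.454, 0.0593, 0.0917]
eef_rot: [-3.141, -0.0, 1.751]
force: [-0.8, -0.9, -0.3]
grip_width: 0.001
grip_force: 0.0
```

Run:
```python
from h import *
a=ctrl.camera("scene")[185:345,190:370,::-1];b=ctrl.camera("side")[145:275,200:320,::-1]
cv2.imwrite("pics/m2.png",np.hstack([cv2.resize(a,(400,356),interpolation=3),cv2.resize(b,(400,356),interpolation=3)]))
```

```text
(no output)
```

View pics/m2.png

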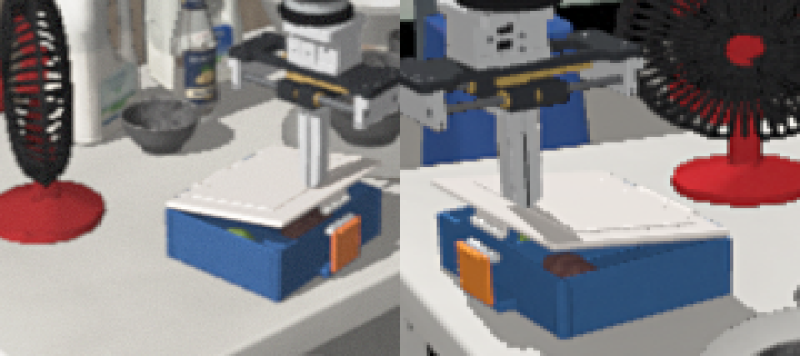

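The lid is over the box and slightly ajar, with the fingers resting near its free edge. I'll move to the edge and press down in small steps.

Request:
{"api": "jog_arm", "payload": {"motion": [[0, -0.008, 0, 0, 0, 0, -1], [0, -0.008, 0.002, 0, 0, 0, -1], [0, 0, 0.005, 0, 0, 0, -1], [0, 0, 0.003, 0, 0, 0, -1], [0, 0, 0, 0, 0, 0, -1]]}}

```text
time_s: 10.25
ee_pos: [0.4389, 0.0565, 0.081]
eef_rot: [-3.141, -0.0, 1.751]
force: [-0.2, 0.2, 0.1]
grip_width: 0.0003
grip_force: 0.0
```

Request:
{"api": "jog_arm", "payload": {"motion": [[0, 0, 0.003, 0, 0, 0, -1], [0, 0, 0.002, 0, 0, 0, -1], [0, 0, 0, 0, 0, 0, -1]]}}

```text
time_s: 10.55
ee_pos: [0.439, 0.0566, 0.0766]
eef_rot: [-3.141, 0.0, 1.751]
force: [-3.9, -0.8, 5.2]
grip_width: 0.0006
grip_force: 2.7
```

Request:
{"api": "jog_arm", "payload": {"motion": [[0, 0, 0.002, 0, 0, 0, -1], [0, 0, 0.002, 0, 0, 0, -1], [0, 0, 0, 0, 0, 0, -1]]}}

```text
time_s: 10.85
ee_pos: [0.439, 0.0566, 0.0722]
eef_rot: [-3.141, -0.0, 1.751]
force: [1.0, -0.4, -0.4]
grip_width: 0.0009
grip_force: 0.0
```

Request:
{"api": "jog_arm", "payload": {"motion": [[0, 0, 0.003, 0, 0, 0, -1], [0, 0, 0.002, 0, 0, 0, -1], [0, 0, 0.0015, 0, 0, 0, -1], [0, 0, 0, 0, 0, 0, -1]]}}

```text
time_s: 11.25
ee_pos: [0.4391, 0.0566, 0.0667]
eef_rot: [-3.142, 0.0, 1.751]
force: [-6.2, -1.6, 15.0]
grip_width: 0.0005
grip_force: 7.7
```

Contact now comes at 66.7 mm with 15 N, which matches the lid's shut height. I'll retreat and check.

Request:
{"api": "jog_arm", "payload": {"motion": [[0, 0, -0.02, 0, 0, 0, -1], [0, 0, -0.04, 0, 0, 0, -1], [0, 0, -0.05, 0, 0, 0, -1], [0, 0, -0.05, 0, 0, 0, -1], [0, 0, 0, 0, 0, 0, -1]]}}

```text
time_s: 11.75
ee_pos: [0.4411, 0.0567, 0.232]
eef_rot: [3.132, 0.001, 1.751]
force: [0.2, -0.3, -0.5]
grip_width: 0.0007
grip_force: 0.0
```

Run:
```python
from h import *
a=ctrl.camera("scene")[185:345,190:370,::-1];b=ctrl.camera("side")[145:275,200:320,::-1]
cv2.imwrite("pics/m3.png",np.hstack([cv2.resize(a,(400,356),interpolation=3),cv2.resize(b,(400,356),interpolation=3)]))
```

```text
(no output)
```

View pics/m3.png

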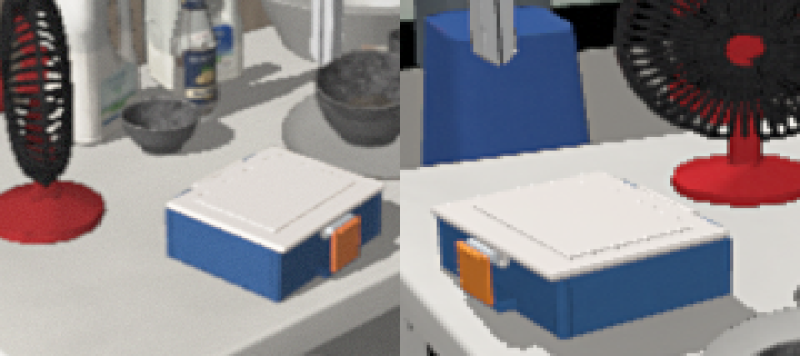

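The lid lies flat with the clip upright, and the arm is clear.

```bash
python3 -c "
from station import ctrl
print(ctrl.hand_in())"
```

```text
the job is handed in; nothing more can be done
None
```

The sweet potato is in the large compartment, the lid is clicked shut past the clip and stays flat by itself, and the job is handed in at about 12 s of the 59 s allowed; no verdict came back.

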